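# Free the power pack from the bench control unit and shut its dust shutter

## Robot

A 7-joint arm with a two-finger parallel gripper is mounted at the origin on the work surface. World frame = base frame: x ahead of the robot, y to its left, z up, the work surface at z = 0. Lengths are in m, angles in rad, forces in N, time in s.
With the tool pointing down it reaches from about 0.425 to 0.875 m from the base axis. Payload 4.7 kg.
Tool frame: the origin (TCP) lies at the very end of the fingers, on their centre line; the grasp point (between the pads) lies 19 mm behind it; z points along the fingers, y is the line along which they close (so a half turn about z gives the same grasp; the last joint's range is limited). The gripper opens to 85 mm and grips with 20 to 120 N. Pads are 22 mm wide; open, the fingers measure 114 mm over their backs; the gripper's body (76 mm by 85 mm) begins 54 mm behind the grasp point. The pads swing forward as they close: fully open they stand 13 mm farther back than shut.
Start: joints at [1.278, 0.321, -0.07, 1.45, 0.023, 1.371, -0.057], TCP at [0.196, -0.62, 0.231] pointing down, gripper open.
Joint ranges: [-2.86, 2.86], [-0.3, 2.09], [-1.38, 1.24], [0.06, 2.45], [-1.56, 4.7], [0.09, 2.05], [-2.69, 2.69]. Speed limits (rad/s): [2.57, 2.57, 3.14, 3.14, 3.14, 3.14, 3.14].

## Interface

Orientations are given as a 3x3 rotation matrix whose columns are the frame's x, y, z axes.
In Python, from plant import readout, camera, ctrl gives the robot as it stands. The module is installed in compiled form; this text tells all that it offers.
- The arm moves only by the tool play_rows, never from a script. Its argument "deltas" is one flat list of numbers, 6 for each row, row after row: the shift along the tool's x, y, z as a fraction of full scale, then the turn, a rotation vector about the tool's x, y, z as a fraction of full scale. A call has 1 to 8 rows; each row shifts and turns the commanded pose from where the row before left it, along the tool's axes as they then stand; what a row does not reach is not made up. Full scale, the value 1, is 40 cm for a shift and pi rad for a turn. A row lasts 1/10 s, in which the tool goes at most 50 mm and 8.59 degrees, less where a joint would pass 70% of its speed; a pose out of reach is approached as far as the arm can. A call with a number of a shift or a turn outside -1 to 1 is refused whole. A call with a gripper value outside its range is refused whole. "claw" is the closure, from -1 (fully open) to 1 (shut), set as the call begins (left out, the last holds). The fingers move at their own pace and stop on an object; the grip force is fixed at half the most. Time passes only in rows, so rows that do not move let the fingers close. It gives the time, the measured TCP pose, the force, the opening and the grip force at its end, in the units of the state.
- readout.observe(): the state, without advancing time (a new reading comes with each control period).
- camera(name): name is "scene" or "top" or "wrist"; returns a dict with "img" (400x640x3 uint8, red, green, blue), "K" (3x3 intrinsics, pixels), "pose" (4x4, takes a point from camera to world coordinates). Camera axes: x right, y down, z forward; pixel columns grow to the right and rows downward; lengths in m; the calibration is good to about 2 mm. A picture is of the moment at which its call begins. There is no depth.
- ctrl.close_job(): hands the job in; it is judged then, once.
The state is a dict: "clock": time; "joint_pos": joint angles; "qvel": joint speeds; "effort": joint torques, N m; "position": TCP position; "tool_rot": TCP orientation; "force": force on the tool from outside, world axes, zero at the start; "torque": the same for the moment, N m; "grip_width": finger opening in m; "grip_force": force on a finger pad.
Only numpy, scipy, OpenCV 4.12 (cv2) and the standard library are available. Lean on these libraries where they do the work, as an engineer would, in place of code of your own. Each camera call takes 0.05 s, during which the arm holds its last target. There are 200 camera calls.

## Task

Take the wide slide-in power pack out of the control unit. A sprung detent holds it, and a hidden catch in the left or the right wall of the slot blocks it until the whole pack has been slid a few millimetres sideways, away from that wall: find out by feel which way it frees, then hook its ear and draw it out, without clamping or forcing it. Leave it lying flat, right way up, on the unit's tray and clear of the slot, press the dust shutter fully down, and leave the plaster model, the dropper bottle and the jar where they stand.

Things in the scene. Friction and masses are not known exactly. Their poses are not given: they have to be found in the camera images.
- unit: White bench control unit, fixed: case 130 mm deep, 200 wide, 58 high. Under it a 5 mm thick, 240 mm wide aluminium tray reaches 205 mm out in front of the case. Origin: at bench level under the middle of the case's front face. x points into the case (away from the robot at yaw 0), y to the left seen from the robot, z up.
- slot (a point): Middle of the lower edge of the slot in the unit's front face, on the tray's top, 5 mm above the bench; axes as the unit's. The slot is 113 mm wide, 25 high, 46 deep. In its roof a sprung detent that gives at 8 to 15 N; 16 mm inside one side wall, left or right and not to be seen, a rigid catch overlaps the centred pack by 3.5 mm.
- pack: Grey power pack, 0.3 kg, loose, home and centred in the slot at the start. Origin: middle of its underside, in the plane of the unit's face when home; axes then as the unit's. Body, lying on the tray: x -95 to -10 mm, 150 wide (flanks at y = +-75), 24 thick. Black tail: x -10 to 45 mm, 101 wide, so 6 mm of play at each side. Out once 45 mm along -x.
- ear (a point): Pull ear of the pack, upright in the middle of the body's front edge: 8 mm thick (pack x -95 to -87), 40 wide, pack z 24 to 50 mm. This point: middle of its rear face, the one to push towards -x; 13 mm below its top, 13 mm above the body's flat top, which is free behind it for closed fingers. Axes as the pack's.
- shutter (a joint): Steel dust shutter, a 130 mm wide, 5 mm thick plate that slides straight up and down just in front of the slot (2.5 to 7.5 mm in front of the face): 0 fully up (open), 0.026 m fully down (shut). It stays where it is left; moving it takes about 4 N.
- shutter_lip (a point): Middle of the upper face of the shutter's top lip, 80 mm wide along y and 23 mm deep, the place to press down; about 72 mm above the bench when open, 46 mm when shut.
- model: Bystander: round plaster dental model, 66 mm across, 28 mm high. Origin: centre of its underside.
- dropper: Bystander: small white dropper bottle, 34 mm across, 75 mm high, upright. Origin: centre of its underside.
- jar: Bystander: low blue jar, 52 mm across, 50 mm high. Origin: centre of its underside.
Mind the look-alikes: they are no part of the job. Leave any blue, orange or yellow look-alike of the pack alone.

How it is judged:
On the way, in this order (a step that is already met when the one before it is completed fails the run):
1. the pack is drawn right out of the slot, with the shutter still up (x of pack in the frame of unit below -0.052 m and value of joint shutter below 0.01 m), for 0.1 s.
2. the shutter is fully down (value of joint shutter above 0.023 m), for 0.2 s.
At the end, for the whole second after the job is handed in: The pack lies still, flat (within 0.1 rad, right way up) on the unit's tray, its origin 52 to 150 mm in front of the unit's face and within 60 mm of its middle line, and the shutter is down past 23 of its 26 mm (x of pack in the frame of unit between -0.15 and -0.052 m and y of pack in the frame of unit between -0.06 and 0.06 m and z of pack in the frame of unit below 0.009 m and angle between pack's own z axis and vertical below 0.1 rad and linear speed of pack below 0.02 m/s and value of joint shutter above 0.023 m); the robot touches nothing.
It fails at once if the fingers push or squeeze the pack with more than 50 N (contact force between the fingers and pack above 50 N).
It fails at once if the plaster model is shifted more than 20 mm (distance of model from where it was at the start of the episode above 0.02 m).
It fails at once if the dropper bottle is shifted more than 20 mm (distance of dropper from where it was at the start of the episode above 0.02 m).
It fails at once if the jar is shifted more than 20 mm (distance of jar from where it was at the start of the episode above 0.02 m).
It also fails if it takes over 58 s, if anything falls off the work surface, if the arm or the gripper's body presses on something with over 40 N, if the wrist force passes 120 N, or if a joint passes its speed limit or range.

## Working session

There is one attempt and no reset: what is moved stays moved. The work goes in short steps, Python scripts to look and compute and a tool call to move; the robot and the scene stay as the last step left them, time stands still between calls to the robot, and variables do not carry over. Pictures are saved under pics/ and viewed, at most 10 in all, crops included, and the job is handed in when it is done.

Besides the shell and the picture viewer there is one more tool, called after "Emit:" as name(argument=value, ...) on one line, values as JSON. play_rows: Moves the arm, as the interface text tells. Its arguments: {"type":"object","properties":{"deltas":{"type":"array","items":{"type":"number","minimum":-1,"maximum":1}},"claw":{"type":"number"}},"required":["deltas"]}

```bash
mkdir -p pics; python3 - <<'E'
from plant import readout,camera
import cv2,numpy as np,pickle
s=readout.observe();print({k:np.round(v,3).tolist() for k,v in s.items()})
for n in("scene","top"):
    c=camera(n);pickle.dump(c,open(n+".pkl","wb"));cv2.imwrite(f"pics/{n}0.png",c["img"][:,:,::-1]);print(n,c["K"].round(1).tolist(),c["pose"].round(3).tolist())
E
```

```text
{'clock': 0.0, 'joint_pos': [1.278, 0.322, -0.07, 1.452, 0.023, 1.371, -0.057], 'qvel': [0.001, 0.0, 0.0, -0.0, 0.001, -0.001, 0.001], 'effort': [-0.0, -49.358, -0.382, -31.434, 0.013, 0.011, -0.0], 'position': [0.196, -0.619, 0.23], 'tool_rot': [[0.953, 0.302, -0.001], [0.302, -0.953, 0.002], [-0.0, -0.002, -1.0]], 'force': [0.184, -0.986, -0.166], 'torque': [0.074, -0.012, -0.008], 'grip_force': 0.0, 'grip_width': 0.085}
scene [[499.1, 0.0, 321.4], [0.0, 499.1, 203.1], [0.0, 0.0, 1.0]] [[0.812, 0.327, -0.483, 1.195], [0.583, -0.426, 0.692, -0.91], [0.021, -0.843, -0.537, 0.794], [0.0, 0.0, 0.0, 1.0]]
top [[445.4, 0.0, 320.4], [0.0, 445.4, 191.7], [0.0, 0.0, 1.0]] [[0.002, -0.983, 0.183, 0.296], [-1.0, -0.003, -0.006, 0.006], [0.006, -0.183, -0.983, 1.309], [0.0, 0.0, 0.0, 1.0]]
```

View pics/scene0.png

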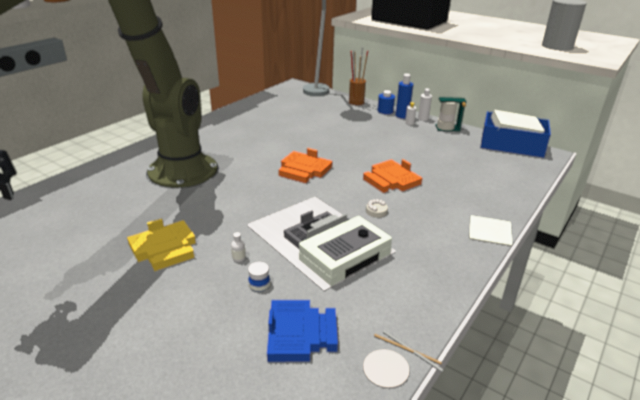

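View pics/top0.png

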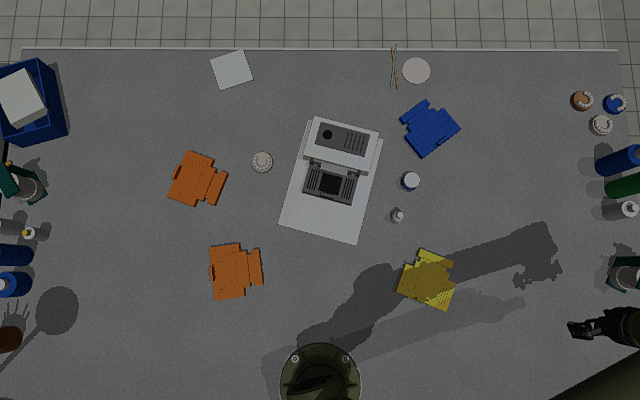

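The scene and top views show one grey pack, in the white unit (top pixel about 330,185). The blue (430,128), yellow (427,280) and two orange ones (198,178 and 236,270) are look-alikes. Model at (262,162), jar at (410,181), dropper at (397,215). I'll confirm with a crop.

```bash
cat > h.py <<'E'
import numpy as np,pickle
def ray(c,u,v,z):
    d=c["pose"][:3,:3]@np.linalg.solve(c["K"],[u,v,1.]);o=c["pose"][:3,3]
    return o+d*(z-o[2])/d[2]
def proj(c,p):
    q=c["K"]@(c["pose"][:3,:3].T@(np.asarray(p)-c["pose"][:3,3]));return q[:2]/q[2]
E
python3 - <<'E'
from h import *;import cv2
c=pickle.load(open("top.pkl","rb"));im=c["img"]
a=cv2.resize(im[108:252,270:420],None,fx=4,fy=4,interpolation=cv2.INTER_CUBIC)
cv2.imwrite("pics/topc.png",a[:,:,::-1])
s=pickle.load(open("scene.pkl","rb"))["img"]
b=cv2.resize(s[190:300,230:410],None,fx=4.4,fy=4.4,interpolation=cv2.INTER_CUBIC)
cv2.imwrite("pics/scenec.png",b[:,:,::-1])
g=cv2.cvtColor(im,cv2.COLOR_RGB2GRAY)
m=((g>140)*255).astype(np.uint8);m[:, :270]=0;m[:,385:]=0;m[:105]=0;m[255:]=0
cs=cv2.findContours(m,0,2)[0];k=max(cs,key=cv2.contourArea);print(g[225,300:340:10],g[150,260:330:8])
ap=cv2.approxPolyDP(k,3,True)[:,0];print(ap.tolist())
for p in ap: print(p,ray(c,*p,.005).round(4))
E
```

```text
[138 141 137 139] [ 91  93  94  94  95 120 140 140 140]
[[314, 116], [304, 154], [369, 172], [366, 178], [359, 177], [350, 207], [324, 200], [340, 206], [337, 214], [341, 205], [342, 210], [344, 205], [354, 208], [358, 198], [365, 199], [364, 204], [357, 204], [357, 210], [360, 208], [363, 213], [360, 220], [354, 219], [360, 221], [356, 240], [347, 241], [355, 226], [350, 221], [344, 227], [349, 228], [352, 222], [355, 226], [347, 233], [347, 241], [340, 236], [335, 238], [339, 233], [332, 238], [325, 231], [324, 235], [317, 234], [317, 225], [312, 232], [307, 227], [303, 229], [300, 221], [295, 222], [299, 217], [293, 227], [291, 223], [280, 224], [282, 209], [278, 223], [355, 244], [376, 165], [371, 174], [365, 168], [376, 141], [370, 140], [378, 133]]
[314 116] [0.7765 0.0189 0.005 ]
[304 154] [0.6556 0.0486 0.005 ]
[369 172] [ 0.6004 -0.1472  0.005 ]
[366 178] [ 0.5819 -0.1378  0.005 ]
[359 177] [ 0.5849 -0.1169  0.005 ]
[350 207] [ 0.4939 -0.0889  0.005 ]
[324 200] [ 0.5147 -0.0119  0.005 ]
[340 206] [ 0.4968 -0.0593  0.005 ]
[337 214] [ 0.4729 -0.0503  0.005 ]
[341 205] [ 0.499
[... 1040 characters left out ...]
09 -0.012   0.005 ]
[317 234] [0.4138 0.0085 0.005 ]
[317 225] [0.4402 0.0086 0.005 ]
[312 232] [0.4196 0.0232 0.005 ]
[307 227] [0.4342 0.0379 0.005 ]
[303 229] [0.4283 0.0496 0.005 ]
[300 221] [0.4519 0.0586 0.005 ]
[295 222] [0.4489 0.0733 0.005 ]
[299 217] [0.4637 0.0617 0.005 ]
[293 227] [0.4342 0.079  0.005 ]
[291 223] [0.4459 0.085  0.005 ]
[280 224] [0.4429 0.1173 0.005 ]
[282 209] [0.4874 0.1122 0.005 ]
[278 223] [0.4458 0.1232 0.005 ]
[355 244] [ 0.3849 -0.1024  0.005 ]
[376 165] [ 0.6221 -0.1687  0.005 ]
[371 174] [ 0.5942 -0.1531  0.005 ]
[365 168] [ 0.6127 -0.1353  0.005 ]
[376 141] [ 0.6973 -0.1703  0.005 ]
[370 140] [ 0.7004 -0.1521  0.005 ]
[378 133] [ 0.7227 -0.1769  0.005 ]
```

View pics/topc.png

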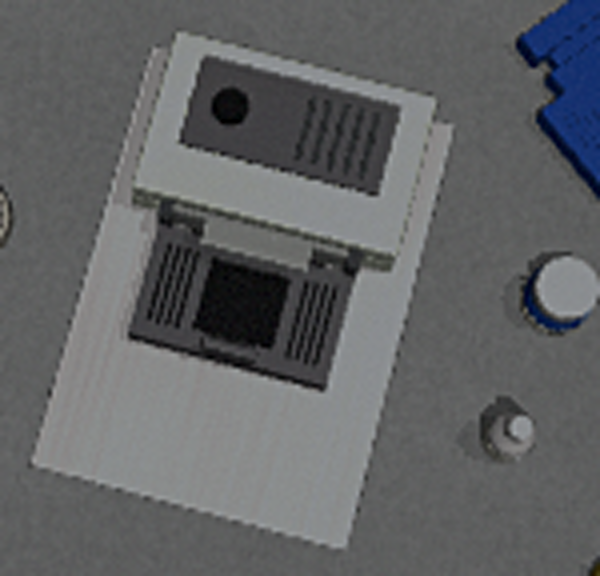

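View pics/scenec.png

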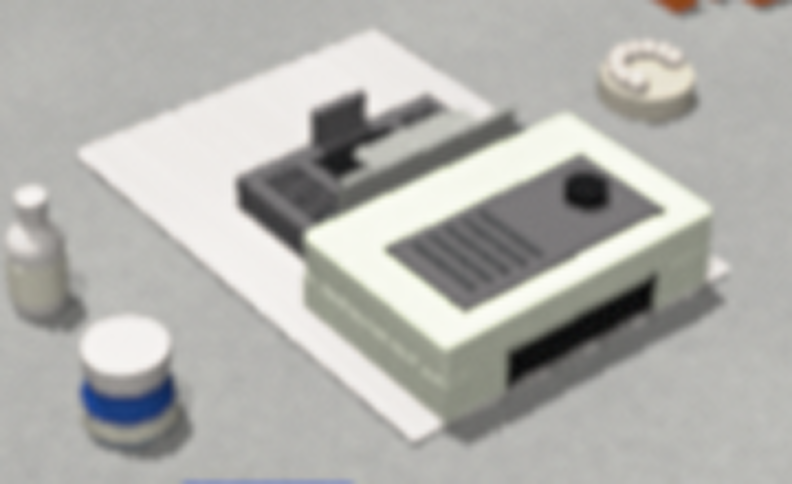

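The enlarged crops confirm it: the grey pack with its upright ear (top crop about 230,345) sits in the white unit, shutter lip up in front of the face. Next I fit the unit pose from the corners in both views.

```bash
cat >> h.py <<'E'
def U(p,x=None):
    x=np.load("unit.npy") if x is None else x
    c,s=np.cos(x[2]),np.sin(x[2]);return np.array([x[0]+c*p[0]-s*p[1],x[1]+s*p[0]+c*p[1],p[2]])
E
python3 - <<'E'
from h import *;from scipy.optimize import least_squares
T=pickle.load(open("top.pkl","rb"));S=pickle.load(open("scene.pkl","rb"))
t=lambda x,y:np.array([(x+.5)/4-.5+270,(y+.5)/4-.5+108])
s=lambda x,y:np.array([(x+.5)/4.4-.5+230,(y+.5)/4.4-.5+190])
D=[(T,t(33,464),(-.205,.12,.005)),(T,t(346,549),(-.205,-.12,.005)),(T,t(452,125),(.13,-.12,.005)),
(T,t(178,32),(.13,.1,.058)),(T,t(437,98),(.13,-.1,.058)),(T,t(135,190),(0,.1,.058)),(T,t(393,258),(0,-.1,.058)),
(S,s(80,152),(-.205,-.12,.005)),(S,s(375,30),(-.205,.12,.005)),(S,s(416,440),(.13,-.12,.005)),
(S,s(450,348),(.13,-.1,.058)),(S,s(305,240),(0,-.1,.058)),(S,s(712,208),(.13,.1,.058)),(S,s(562,112),(0,.1,.058))]
for C in((T,),(S,),(T,S)):
    f=lambda x:np.concatenate([proj(c,U(p,x))-q for c,q,p in D if any(c is k for k in C)])
    r=least_squares(f,[.63,-.05,-.25],loss="soft_l1");print(r.x.round(4),f(r.x).round(1).reshape(-1,2).tolist())
np.save("unit.npy",r.x)
for n,p in dict(ear=(-.087,0,.042),eartopL=(-.087,.02,.055),fL=(-.095,.075,.029),fR=(-.095,-.075,.029),lip=(-.02,0,.072)).items():
    w=U(p);q=proj(T,w);q2=proj(S,w);print(n,w.round(4),np.hypot(*w[:2]).round(3),((q-[270,108])*4+1.5).round(),((q2-[230,190])*4.4+1.7).round())
for n,p,z in(("drop",t(508,445),.0),("jar",t(568,290),.05),("model",np.array([262,162]),.028)):
    w=ray(T,*p,z);d=w[:2]-r.x[:2];c,ss=np.cos(r.x[2]),np.sin(r.x[2]);print(n,w.round(3),"unit",round(c*d[0]+ss*d[1],3),round(-ss*d[0]+c*d[1],3))
E
```

```text
[ 0.6105 -0.0434 -0.2618] [[-0.7, 0.1], [0.2, 0.3], [0.8, -0.3], [-0.5, -1.2], [0.5, -0.7], [-1.6, 0.4], [0.8, 1.0]]
[ 0.615  -0.0427 -0.2635] [[-0.9, 0.2], [0.3, 0.0], [0.3, 0.5], [-0.1, 0.3], [-1.5, -2.4], [1.5, 0.2], [0.2, -1.0]]
[ 0.6129 -0.0427 -0.2613] [[-0.9, -0.6], [0.0, -0.5], [0.5, -1.1], [-0.8, -2.0], [0.2, -1.5], [-1.8, -0.4], [0.6, 0.2], [-1.6, -0.0], [-0.5, -0.2], [-0.3, 0.1], [-0.7, -0.1], [-2.1, -2.7], [0.8, -0.2], [-0.5, -1.3]]
ear [ 0.5288 -0.0202  0.042 ] 0.529 [230. 342.] [341. 121.]
eartopL [ 0.534  -0.0009  0.055 ] 0.534 [203. 331.] [367.  92.]
fL [0.5405 0.0543 0.029 ] 0.543 [127. 329.] [426.  92.]
fR [ 0.5017 -0.0906  0.029 ] 0.51 [326. 382.] [234. 176.]
lip [ 0.5936 -0.0375  0.072 ] 0.595 [255. 245.] [412. 129.]
drop [ 0.459 -0.227  0.   ] unit -0.101 -0.218
jar [ 0.566 -0.265  0.05 ] unit 0.012 -0.227
model [0.624 0.172 0.028] unit -0.044 0.21
```

Emit:
play_rows(deltas=[0, 0, 0, 0, 0, 0.0453, 0, 0, 0, 0, 0, 0.0453, 0, 0, 0, 0, 0, 0.0453, 0, 0, 0, 0, 0, 0.0453], claw=1)

```text
clock: 0.5
position: [0.1962, -0.6194, 0.2307]
tool_rot: [[0.964, -0.265, -0.0], [-0.265, -0.964, 0.001], [-0.001, -0.001, -1.0]]
force: [0.9, -1.4, -0.2]
grip_width: 0.0283
grip_force: 0.0
```

```bash
cat > go.py <<'E'
import sys;from h import *;from plant import readout
# go.py ux uy z : shift in tool-axis units (fraction of 0.4) to goal in unit frame
s=readout.observe();R=np.array(s["tool_rot"]);p=np.array(s["position"]);x=np.load("unit.npy")
c,ss=np.cos(x[2]),np.sin(x[2]);d=p[:2]-x[:2]
u=np.array([c*d[0]+ss*d[1],-ss*d[0]+c*d[1]])
Fw=np.array(s["force"]);F=[c*Fw[0]+ss*Fw[1],-ss*Fw[0]+c*Fw[1],Fw[2]]
print("t",round(s["clock"],2),"unit",u.round(4),"z",p[2].round(4),"F",np.round(F,1),"yawerr",round(float(np.arctan2(R[1,0],R[0,0])-x[2]),4),"tilt",R[:2,2].round(4),"gw",s["grip_width"])
if len(sys.argv)>3:
    g=U([float(a) for a in sys.argv[1:4]]);t=R.T@(g-p)/.4;print("delta",t.round(4),"rows",np.linalg.norm(t)/.125)
E
python3 go.py -.045 -.115 .2
```

```text
t 0.5 unit [-0.2536 -0.6647] z 0.2307 F [ 1.3 -1.1 -0.2] yawerr -0.007 tilt [-0.0004  0.001 ] gw 0.02830733988750076
delta [ 0.5119 -1.3779  0.0776] rows 11.775716278760438
```

Emit:
play_rows(deltas=[0.043, -0.114, 0, 0, 0, 0, 0.043, -0.114, 0, 0, 0, 0, 0.043, -0.114, 0, 0, 0, 0, 0.043, -0.114, 0, 0, 0, 0, 0.043, -0.114, 0, 0, 0, 0, 0.043, -0.114, 0, 0, 0, 0, 0.043, -0.114, 0, 0, 0, 0, 0.043, -0.114, 0, 0, 0, 0])

```text
clock: 1.3
position: [0.4244, -0.3012, 0.2311]
tool_rot: [[0.966, -0.26, -0.0], [-0.26, -0.966, -0.0], [-0.0, 0.0, -1.0]]
force: [0.8, -0.4, 0.4]
grip_width: -0.0002
grip_force: 0.0
```

```bash
python3 go.py -.045 -.115 .2
```

```text
t 1.3 unit [-0.1153 -0.2984] z 0.2311 F [ 0.9 -0.1  0.4] yawerr -0.0013 tilt [-0.0003 -0.0001] gw -0.0001757662554438035
delta [ 0.1752 -0.4587  0.0776] rows 3.9767170249203048
```

Emit:
play_rows(deltas=[0.035, -0.092, 0.0155, 0, 0, 0, 0.035, -0.092, 0.0155, 0, 0, 0, 0.035, -0.092, 0.0155, 0, 0, 0, 0.035, -0.092, 0.0155, 0, 0, 0, 0.035, -0.092, 0.0155, 0, 0, 0, 0, 0, 0.12, 0, 0, 0, 0, 0, 0.12, 0, 0, 0, 0, 0, 0.09, 0, 0, 0])

```text
clock: 2.1
position: [0.5377, -0.1428, 0.0652]
tool_rot: [[0.966, -0.258, -0.003], [-0.258, -0.966, 0.001], [-0.003, 0.0, -1.0]]
force: [-0.4, -0.1, -0.9]
grip_width: 0.0001
grip_force: 0.0
```

```bash
python3 go.py -.045 -.108 .014; python3 - <<'E'
from plant import camera;import cv2
cv2.imwrite("pics/w1.png",camera("wrist")["img"][:,:,::-1])
E
```

```text
t 2.1 unit [-0.0468 -0.1161] z 0.0652 F [-0.4 -0.2 -0.9] yawerr -0.0001 tilt [-0.0029  0.0007] gw 8.45452650138079e-05
delta [ 0.0049 -0.0203  0.1281] rows 1.0381660250929088
```

View pics/w1.png

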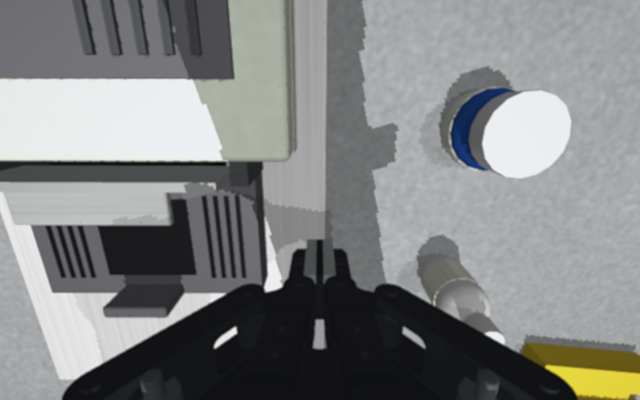

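The wrist view shows the fingers just right of the pack's right flank (pixel about 320,250 against the flank at 265,270). The dropper (465,300) and jar (520,130) are clear. I go down and push to the left.

Emit:
play_rows(deltas=[0.004, 0, 0.06, 0, 0, 0, 0, 0, 0.062, 0, 0, 0, 0, -0.02, 0, 0, 0, 0, 0, -0.02, 0, 0, 0, 0, 0, -0.01, 0, 0, 0, 0, 0, 0, 0, 0, 0, 0])

```text
clock: 2.75
position: [0.5475, -0.1234, 0.0213]
tool_rot: [[0.966, -0.257, 0.003], [-0.257, -0.966, -0.0], [0.003, -0.0, -1.0]]
force: [-0.4, 0.4, -0.1]
grip_width: -0.0001
grip_force: 0.0
```

```bash
python3 go.py -.045 -.09 .015
```

```text
t 2.75 unit [-0.0423 -0.0949] z 0.0213 F [-0.5  0.3 -0.1] yawerr 0.001 tilt [ 0.0029 -0.0005] gw -0.00012985796639854643
delta [-0.0067 -0.0122  0.0158] rows 0.16847402753449753
```

Emit:
play_rows(deltas=[0, -0.0075, 0.005, 0, 0, 0, 0, -0.0075, 0.005, 0, 0, 0, 0, 0, 0, 0, 0, 0])

```text
clock: 3.05
position: [0.5474, -0.1184, 0.0154]
tool_rot: [[0.966, -0.259, -0.0], [-0.259, -0.966, 0.0], [-0.0, -0.0, -1.0]]
force: [-0.0, 0.1, 0.1]
grip_width: -0.0001
grip_force: 0.0
```

Emit:
play_rows(deltas=[0, -0.005, 0, 0, 0, 0, 0, 0, 0, 0, 0, 0])

```text
clock: 3.25
position: [0.5479, -0.117, 0.0154]
tool_rot: [[0.966, -0.259, -0.0], [-0.259, -0.966, -0.0], [-0.0, 0.0, -1.0]]
force: [0.8, -0.0, 0.2]
grip_width: 0.0003
grip_force: 0.0
```

Emit:
play_rows(deltas=[0, -0.005, 0, 0, 0, 0, 0, 0, 0, 0, 0, 0])

```text
clock: 3.45
position: [0.5484, -0.1151, 0.0154]
tool_rot: [[0.966, -0.26, -0.0], [-0.26, -0.966, -0.0], [-0.0, 0.0, -1.0]]
force: [-0.7, -1.2, -0.7]
grip_width: -0.0001
grip_force: 0.5
```

```bash
python3 go.py -.045 -.08 .015
```

```text
t 3.45 unit [-0.0436 -0.0866] z 0.0154 F [-0.3 -1.4 -0.7] yawerr -0.0012 tilt [-0.0003 -0.0003] gw -5.6130193544393294e-05
delta [-0.0035 -0.0165  0.0011] rows 0.13542788222457378
```

Emit:
play_rows(deltas=[0, -0.005, 0, 0, 0, 0, 0, 0, 0, 0, 0, 0])

```text
clock: 3.65
position: [0.549, -0.1128, 0.0155]
tool_rot: [[0.966, -0.259, -0.0], [-0.259, -0.966, 0.0], [-0.0, -0.0, -1.0]]
force: [-1.2, -1.2, -1.2]
grip_width: 0.0003
grip_force: 0.5
```

Emit:
play_rows(deltas=[0, -0.005, 0, 0, 0, 0, 0, 0, 0, 0, 0, 0])

```text
clock: 3.85
position: [0.5493, -0.1112, 0.0154]
tool_rot: [[0.966, -0.259, -0.001], [-0.259, -0.966, -0.0], [-0.0, 0.0, -1.0]]
force: [-1.6, -1.7, 0.3]
grip_width: -0.0002
grip_force: 0.9
```

Emit:
play_rows(deltas=[0, -0.004, 0, 0, 0, 0, 0, 0, 0, 0, 0, 0])

```text
clock: 4.05
position: [0.5492, -0.1111, 0.0154]
tool_rot: [[0.966, -0.26, -0.001], [-0.26, -0.966, -0.002], [-0.001, 0.002, -1.0]]
force: [-1.5, -3.5, 1.2]
grip_width: -0.0001
grip_force: 2.4
```

```bash
python3 go.py -.045 -.08 .015
```

```text
t 4.05 unit [-0.0438 -0.0825] z 0.0154 F [-0.6 -3.8  1.2] yawerr -0.002 tilt [-0.0014 -0.0019] gw -8.534788620581595e-05
delta [-0.003  -0.0062  0.0011] rows 0.05577945824661667
```

Emit:
play_rows(deltas=[0, -0.004, 0, 0, 0, 0, 0, 0, 0, 0, 0, 0])

```text
clock: 4.25
position: [0.5492, -0.1109, 0.0154]
tool_rot: [[0.965, -0.261, -0.002], [-0.261, -0.965, -0.003], [-0.001, 0.004, -1.0]]
force: [-3.5, -7.1, 1.5]
grip_width: -0.0002
grip_force: 3.7
```

Emit:
play_rows(deltas=[0, -0.004, 0, 0, 0, 0, 0, 0, 0, 0, 0, 0])

```text
clock: 4.45
position: [0.5491, -0.1107, 0.0154]
tool_rot: [[0.965, -0.262, -0.003], [-0.262, -0.965, -0.005], [-0.002, 0.006, -1.0]]
force: [-4.8, -8.8, 3.1]
grip_width: -0.0
grip_force: 5.0
```

```bash
python3 go.py -.045 -.08 .015; python3 - <<'E'
from h import *;from plant import camera;import cv2
c=camera("top");pickle.dump(c,open("top1.pkl","wb"))
t0=pickle.load(open("top.pkl","rb"))["img"]
a=[cv2.resize(i[150:215,295:370],None,fx=5,fy=5,interpolation=cv2.INTER_CUBIC) for i in(t0,c["img"])]
cv2.imwrite("pics/cmp.png",np.hstack(a)[:,:,::-1])
E
```

```text
t 4.45 unit [-0.0441 -0.0822] z 0.0154 F [-2.3 -9.7  3.1] yawerr -0.0035 tilt [-0.0032 -0.0049] gw -4.782394350781491e-05
delta [-0.0023 -0.0054  0.0011] rows 0.04755322296854212
```

View pics/cmp.png

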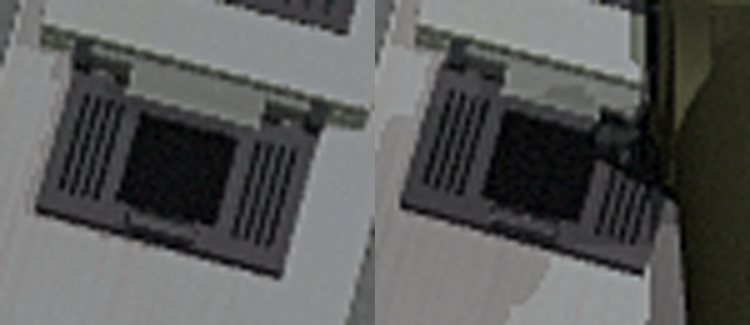

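The compare view shows the pack shifted left about 2 px (about 6 mm) (front-left corner 38,210 to 27,207), now hard against a stop. I back off and hook the ear.

Emit:
play_rows(deltas=[0, 0.03, 0, 0, 0, 0, 0, 0.03, -0.02, 0, 0, 0, 0, 0, -0.1, 0, 0, 0, 0, 0, -0.1, 0, 0, 0, 0, 0, 0, 0, 0, 0])

```text
clock: 5.0
position: [0.5493, -0.1302, 0.1102]
tool_rot: [[0.966, -0.259, 0.012], [-0.259, -0.966, -0.002], [0.012, -0.001, -1.0]]
force: [-0.1, -0.0, 0.2]
grip_width: -0.0001
grip_force: 0.0
```

```bash
python3 go.py -.062 .006 .1
```

```text
t 5.0 unit [-0.0388 -0.101 ] z 0.1102 F [-0.1 -0.1  0.2] yawerr -0.001 tilt [ 0.0118 -0.0024] gw -5.301263464920082e-05
delta [-0.0585 -0.2674  0.025 ] rows 2.1984909644393715
```

Emit:
play_rows(deltas=[-0.0195, -0.089, 0.008, 0, 0, 0, -0.0195, -0.089, 0.008, 0, 0, 0, -0.0195, -0.089, 0.008, 0, 0, 0, 0, 0, 0, 0, 0, 0, 0, 0, 0, 0, 0, 0])

```text
clock: 5.5
position: [0.5497, -0.0193, 0.094]
tool_rot: [[0.966, -0.257, 0.0], [-0.257, -0.966, 0.0], [0.0, -0.0, -1.0]]
force: [-0.3, -0.9, 0.3]
grip_width: -0.0003
grip_force: 0.0
```

```bash
python3 go.py -.064 .006 .036; python3 - <<'E'
from plant import camera;import cv2
cv2.imwrite("pics/w2.png",camera("wrist")["img"][:,:,::-1])
E
```

```text
t 5.5 unit [-0.067   0.0063] z 0.094 F [-0.  -1.   0.3] yawerr 0.0016 tilt [0.0004 0.0003] gw -0.00028912895718527493
delta [0.0075 0.0008 0.1451] rows 1.1620251861606117
```

View pics/w2.png

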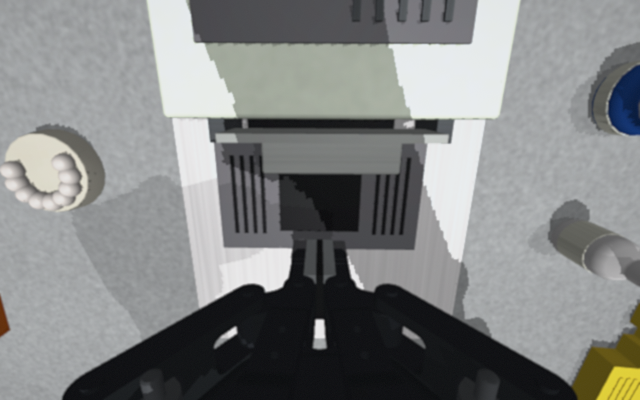

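```bash
python3 - <<'E'
from h import *;from plant import camera,readout
w=camera("wrist");x=np.load("unit.npy");c,s=np.cos(x[2]),np.sin(x[2])
f=lambda p:(round(c*(p[0]-x[0])+s*(p[1]-x[1]),4),round(-s*(p[0]-x[0])+c*(p[1]-x[1]),4))
for n,u,v,z in(("fL",224,247,.029),("fR",414,247,.029),("lipFL",262,172,.072),("lipFR",400,172,.072),("caseL",163,117,.058),("caseR",499,117,.058)): print(n,f(ray(w,u,v,z)))
print("tip px",proj(w,readout.observe()["position"]),"ear top px",proj(w,U((-.087,.006,.055))))
E
```

```text
fL (np.float64(-0.0946), np.float64(0.0794))
fR (np.float64(-0.0949), np.float64(-0.0688))
lipFL (np.float64(-0.0253), np.float64(0.0376))
lipFR (np.float64(-0.0254), np.float64(-0.0408))
caseL (np.float64(0.0044), np.float64(0.0961))
caseR (np.float64(0.0041), np.float64(-0.0999))
tip px [321.47643317 255.42398494] ear top px [317.99313915 254.37330762]
```

The wrist view agrees with the fit: body front edge at x -95 mm, pack shifted about 5 mm left. The fingers come down behind the ear.

Emit:
play_rows(deltas=[0.012, 0, 0.02, 0, 0, 0, 0, 0, 0.065, 0, 0, 0, 0, 0, 0.06, 0, 0, 0, 0, 0, 0, 0, 0, 0])

```text
clock: 6.0
position: [0.5514, -0.023, 0.0322]
tool_rot: [[0.965, -0.261, -0.007], [-0.261, -0.965, 0.001], [-0.007, 0.001, -1.0]]
force: [-0.6, 0.5, -0.3]
grip_width: 0.0
grip_force: 0.0
```

Emit:
play_rows(deltas=[-0.01, 0, 0, 0, 0, 0, -0.01, 0, 0, 0, 0, 0, 0, 0, 0, 0, 0, 0])

```text
clock: 6.3
position: [0.5469, -0.0195, 0.0371]
tool_rot: [[0.966, -0.259, 0.002], [-0.259, -0.966, -0.001], [0.002, 0.0, -1.0]]
force: [-0.4, -0.2, 0.2]
grip_width: 0.0
grip_force: 0.0
```

```bash
python3 go.py -.074 .006 .036
```

```text
t 6.3 unit [-0.0697  0.0053] z 0.0371 F [-0.3 -0.3  0.2] yawerr -0.001 tilt [ 0.0016 -0.0005] gw 1.5039174826096928e-05
delta [-0.0106 -0.0017  0.0027] rows 0.08883949125745513
```

Emit:
play_rows(deltas=[-0.012, 0, 0, 0, 0, 0, 0, 0, 0, 0, 0, 0])

```text
clock: 6.5
position: [0.5417, -0.0182, 0.0365]
tool_rot: [[0.966, -0.259, 0.001], [-0.259, -0.966, -0.0], [0.001, 0.0, -1.0]]
force: [-0.0, -0.5, -0.4]
grip_width: -0.0001
grip_force: 0.0
```

Emit:
play_rows(deltas=[-0.006, 0, 0, 0, 0, 0, 0, 0, 0, 0, 0, 0])

```text
clock: 6.7
position: [0.5394, -0.0177, 0.036]
tool_rot: [[0.966, -0.259, -0.0], [-0.259, -0.966, -0.0], [0.0, 0.0, -1.0]]
force: [-0.1, 0.3, -0.7]
grip_width: -0.0001
grip_force: 0.0
```

Emit:
play_rows(deltas=[-0.005, 0, 0, 0, 0, 0, 0, 0, 0, 0, 0, 0])

```text
clock: 6.9
position: [0.5379, -0.0174, 0.036]
tool_rot: [[0.966, -0.26, 0.001], [-0.26, -0.966, -0.0], [0.001, 0.0, -1.0]]
force: [-0.8, -0.7, 0.1]
grip_width: -0.0001
grip_force: 0.4
```

Emit:
play_rows(deltas=[-0.005, 0, 0, 0, 0, 0, 0, 0, 0, 0, 0, 0])

```text
clock: 7.1
position: [0.5368, -0.0172, 0.0361]
tool_rot: [[0.966, -0.26, 0.003], [-0.26, -0.966, -0.001], [0.003, -0.0, -1.0]]
force: [4.5, -1.7, -3.2]
grip_width: -0.0
grip_force: 2.5
```

```bash
python3 go.py -.08 .006 .036
```

```text
t 7.1 unit [-0.08   0.005] z 0.0361 F [ 4.8 -0.5 -3.2] yawerr -0.0014 tilt [ 0.0025 -0.0005] gw -5.828469422835775e-06
delta [ 0.0001 -0.0026  0.0003] rows 0.020865812917906654
```

Contact. I keep increasing the pull in 1.6 mm steps.

Emit:
play_rows(deltas=[-0.004, 0, 0, 0, 0, 0, 0, 0, 0, 0, 0, 0])

```text
clock: 7.3
position: [0.5349, -0.0167, 0.0361]
tool_rot: [[0.966, -0.26, 0.001], [-0.26, -0.966, -0.0], [0.002, -0.0, -1.0]]
force: [4.4, -2.2, -1.9]
grip_width: -0.0001
grip_force: 2.4
```

Emit:
play_rows(deltas=[-0.004, 0, 0, 0, 0, 0, 0, 0, 0, 0, 0, 0])

```text
clock: 7.5
position: [0.5329, -0.016, 0.036]
tool_rot: [[0.966, -0.26, 0.0], [-0.26, -0.966, -0.0], [0.001, 0.0, -1.0]]
force: [3.9, -1.4, -1.1]
grip_width: 0.0001
grip_force: 2.1
```

Emit:
play_rows(deltas=[-0.004, 0, 0, 0, 0, 0, 0, 0, 0, 0, 0, 0])

```text
clock: 7.7
position: [0.5311, -0.0154, 0.036]
tool_rot: [[0.966, -0.259, 0.0], [-0.259, -0.966, -0.0], [0.0, 0.0, -1.0]]
force: [3.6, -2.5, 0.1]
grip_width: 0.0003
grip_force: 1.9
```

Emit:
play_rows(deltas=[-0.004, 0, 0, 0, 0, 0, 0, 0, 0, 0, 0, 0])

```text
clock: 7.9
position: [0.5295, -0.0149, 0.036]
tool_rot: [[0.966, -0.259, 0.0], [-0.259, -0.966, -0.0], [0.0, 0.0, -1.0]]
force: [3.0, -0.0, -0.0]
grip_width: 0.0001
grip_force: 1.8
```

```bash
python3 go.py -.08 .006 .036
```

```text
t 7.9 unit [-0.0878  0.0053] z 0.036 F [ 2.9  0.8 -0. ] yawerr -0.0009 tilt [ 0.     -0.0001] gw 0.00011527670125360037
delta [ 0.0194 -0.0017  0.0001] rows 0.15584165470267408
```

Emit:
play_rows(deltas=[-0.005, 0, 0, 0, 0, 0, -0.005, 0, 0, 0, 0, 0])

```text
clock: 8.1
position: [0.5258, -0.0139, 0.036]
tool_rot: [[0.966, -0.259, 0.0], [-0.259, -0.966, -0.0], [0.0, -0.0, -1.0]]
force: [4.2, -1.5, -0.3]
grip_width: 0.0001
grip_force: 2.2
```

Emit:
play_rows(deltas=[-0.005, 0, 0, 0, 0, 0, -0.005, 0, 0, 0, 0, 0])

```text
clock: 8.3
position: [0.5219, -0.0129, 0.036]
tool_rot: [[0.966, -0.259, 0.0], [-0.259, -0.966, -0.0], [0.0, -0.0, -1.0]]
force: [3.6, -1.6, 0.5]
grip_width: -0.0002
grip_force: 2.3
```

```bash
python3 go.py -.08 .006 .036
```

```text
t 8.3 unit [-0.0956  0.0053] z 0.036 F [ 3.9 -0.6  0.5] yawerr -0.0011 tilt [ 0.0004 -0.0001] gw -0.00015446195360003528
delta [ 0.0391 -0.0019  0.0001] rows 0.31317737050908967
```

Emit:
play_rows(deltas=[-0.007, 0, 0, 0, 0, 0, -0.007, 0, 0, 0, 0, 0, -0.007, 0, 0, 0, 0, 0, -0.007, 0, 0, 0, 0, 0])

```text
clock: 8.7
position: [0.5109, -0.01, 0.036]
tool_rot: [[0.966, -0.259, 0.0], [-0.259, -0.966, -0.0], [0.0, 0.0, -1.0]]
force: [5.3, -1.2, -0.3]
grip_width: -0.0004
grip_force: 2.4
```

Emit:
play_rows(deltas=[-0.008, 0, 0, 0, 0, 0, -0.008, 0, 0, 0, 0, 0, -0.008, 0, 0, 0, 0, 0, -0.008, 0, 0, 0, 0, 0])

```text
clock: 9.1
position: [0.4977, -0.0065, 0.0357]
tool_rot: [[0.966, -0.259, -0.001], [-0.259, -0.966, 0.0], [-0.001, 0.0, -1.0]]
force: [1.7, -1.5, 1.7]
grip_width: -0.0
grip_force: 1.2
```

```bash
python3 go.py -.155 .006 .036
```

```text
t 9.1 unit [-0.1206  0.0053] z 0.0357 F [ 2.  -1.   1.7] yawerr -0.0009 tilt [-0.0014  0.    ] gw -3.700313138640542e-05
delta [-0.086  -0.0018 -0.0007] rows 0.6879283499311954
```

Emit:
play_rows(deltas=[-0.011, 0, 0, 0, 0, 0, -0.011, 0, 0, 0, 0, 0, -0.011, 0, 0, 0, 0, 0, -0.011, 0, 0, 0, 0, 0, -0.011, 0, 0, 0, 0, 0, -0.011, 0, 0, 0, 0, 0, -0.011, 0, 0, 0, 0, 0, -0.01, 0, 0, 0, 0, 0])

```text
clock: 9.9
position: [0.4644, 0.0024, 0.0357]
tool_rot: [[0.966, -0.259, -0.001], [-0.259, -0.966, -0.0], [-0.001, 0.0, -1.0]]
force: [1.9, -0.5, -0.2]
grip_width: 0.0001
grip_force: 0.7
```

Emit:
play_rows(deltas=[0, 0, 0, 0, 0, 0, 0.008, 0, 0, 0, 0, 0, 0.012, 0, 0, 0, 0, 0, 0, 0, -0.06, 0, 0, 0, 0, 0, -0.12, 0, 0, 0, 0, 0, -0.12, 0, 0, 0, 0, 0, 0, 0, 0, 0])

```text
clock: 10.6
position: [0.4777, 0.0003, 0.1625]
tool_rot: [[0.966, -0.26, 0.012], [-0.26, -0.966, -0.001], [0.012, -0.002, -1.0]]
force: [0.6, 0.1, -0.1]
grip_width: -0.0001
grip_force: 0.0
```

```bash
python3 go.py -.017 0 .095; python3 - <<'E'
from plant import camera;import cv2,pickle
c=camera("wrist");pickle.dump(c,open("w3.pkl","wb"));cv2.imwrite("pics/w3.png",c["img"][:,:,::-1])
E
```

```text
t 10.6 unit [-0.1417  0.0066] z 0.1625 F [ 0.5  0.2 -0.1] yawerr -0.0013 tilt [ 0.0118 -0.0014] gw -6.897666539264673e-05
delta [0.3098 0.0164 0.1725] rows 2.8398676503674007
```

View pics/w3.png

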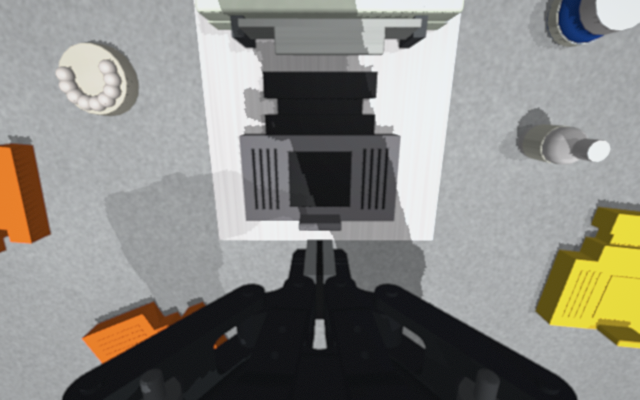

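The wrist view shows the pack fully out and straight on the tray: tail end at (320,72) is clear of the shutter lip (330,40), and the bystanders stand. Next, the shutter lip.

Emit:
play_rows(deltas=[0.103, 0.005, 0.03, 0, 0, 0, 0.103, 0.005, 0.04, 0, 0, 0, 0.103, 0.005, 0.05, 0, 0, 0, 0, 0, 0.03, 0, 0, 0, 0, 0, 0, 0, 0, 0])

```text
clock: 11.15
position: [0.5881, -0.0375, 0.0914]
tool_rot: [[0.966, -0.26, -0.008], [-0.26, -0.966, 0.002], [-0.009, 0.0, -1.0]]
force: [-0.3, 0.4, -1.3]
grip_width: -0.0
grip_force: 0.0
```

```bash
python3 go.py -.016 0 .075
```

```text
t 11.15 unit [-0.0253 -0.0014] z 0.0914 F [-0.4  0.3 -1.3] yawerr -0.0016 tilt [-0.0083  0.0022] gw -8.87987601714748e-06
delta [ 0.0236 -0.0035  0.0409] rows 0.3789474894009943
```

Emit:
play_rows(deltas=[0.02, 0, 0, 0, 0, 0, 0, 0, 0, 0, 0, 0, 0, 0, 0, 0, 0, 0])

```text
clock: 11.45
position: [0.5987, -0.0395, 0.0974]
tool_rot: [[0.966, -0.259, 0.002], [-0.259, -0.966, -0.001], [0.002, 0.0, -1.0]]
force: [0.8, 0.6, -0.1]
grip_width: -0.0002
grip_force: 0.0
```

```bash
python3 go.py -.016 0 .075
```

```text
t 11.45 unit [-0.0146 -0.0005] z 0.0974 F [ 0.6  0.8 -0.1] yawerr -0.0006 tilt [ 0.0021 -0.0008] gw -0.00015305558571318336
delta [-0.0037 -0.0013  0.056 ] rows 0.4488208693193879
```

Now down to 46 mm: about 51 mm, i.e. 0.128, in modest rows.

Emit:
play_rows(deltas=[0, 0, 0.03, 0, 0, 0, 0, 0, 0.025, 0, 0, 0, 0, 0, 0.015, 0, 0, 0, 0, 0, 0.015, 0, 0, 0, 0, 0, 0.015, 0, 0, 0, 0, 0, 0.015, 0, 0, 0, 0, 0, 0, 0, 0, 0])

```text
clock: 12.15
position: [0.5981, -0.0397, 0.0488]
tool_rot: [[0.966, -0.259, -0.001], [-0.259, -0.966, 0.0], [-0.001, -0.0, -1.0]]
force: [-0.3, 1.1, -1.3]
grip_width: -0.0002
grip_force: 0.0
```

Emit:
play_rows(deltas=[0, 0, 0.008, 0, 0, 0, 0, 0, 0.004, 0, 0, 0, 0, 0, 0, 0, 0, 0])

```text
clock: 12.45
position: [0.5988, -0.0397, 0.0461]
tool_rot: [[0.966, -0.259, 0.001], [-0.259, -0.966, -0.0], [0.001, 0.0, -1.0]]
force: [-2.7, -0.2, 6.5]
grip_width: 0.0001
grip_force: 3.3
```

Emit:
play_rows(deltas=[0, 0, 0.004, 0, 0, 0, 0, 0, 0, 0, 0, 0])

```text
clock: 12.65
position: [0.5988, -0.0397, 0.0461]
tool_rot: [[0.966, -0.259, 0.001], [-0.259, -0.966, -0.001], [0.001, 0.001, -1.0]]
force: [-6.8, 0.7, 15.1]
grip_width: -0.0001
grip_force: 7.8
```

Emit:
play_rows(deltas=[0, 0, 0.004, 0, 0, 0, 0, 0, 0, 0, 0, 0])

```text
clock: 12.85
position: [0.5989, -0.0397, 0.046]
tool_rot: [[0.966, -0.259, 0.001], [-0.259, -0.966, -0.002], [0.001, 0.001, -1.0]]
force: [-10.4, 0.3, 25.0]
grip_width: 0.0001
grip_force: 12.2
```

Hard stop at 46 mm, which is the shut height. I lift off and check.

Emit:
play_rows(deltas=[0, 0, -0.03, 0, 0, 0, 0, 0, -0.1, 0, 0, 0, 0, 0, -0.12, 0, 0, 0, 0, 0, -0.12, 0, 0, 0, -0.1, 0, 0, 0, 0, 0, -0.1, 0, 0, 0, 0, 0, 0, 0, 0, 0, 0, 0, 0, 0, 0, 0, 0, 0])

```text
clock: 13.65
position: [0.521, -0.019, 0.1903]
tool_rot: [[0.966, -0.259, 0.002], [-0.259, -0.966, -0.001], [0.002, 0.001, -1.0]]
force: [0.1, -0.4, -0.3]
grip_width: 0.0001
grip_force: 0.0
```

```bash
python3 go.py; python3 - <<'E'
from h import *;from plant import camera;import cv2
s=camera("scene")["img"];w=camera("wrist")["img"]
b=cv2.resize(s[170:300,220:410],(640,438),interpolation=cv2.INTER_CUBIC)
cv2.imwrite("pics/end.png",b[:,:,::-1])
E
```

```text
t 13.65 unit [-0.0949 -0.0009] z 0.1903 F [ 0.2 -0.4 -0.3] yawerr -0.0007 tilt [ 0.0016 -0.0014] gw 0.00012576507416446001
```

View pics/end.png

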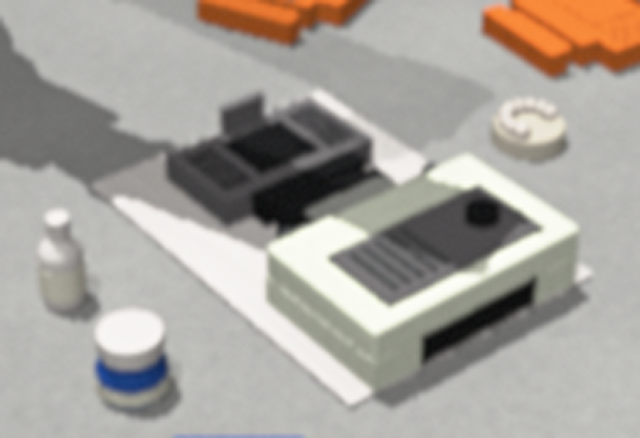

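The picture shows the pack flat and clear on the tray (270,150), the shutter lip now below the case top (350,195), and the bystanders (60,265), (130,355) and (528,125) in place. Handing in.

```bash
python3 -c "
from plant import ctrl;print(ctrl.close_job())"
```

```text
the job is handed in; nothing more can be done
None
```

I handed the job in at about 14 s: the pack came free to the left and lies flat on the tray about 78 mm out, the shutter is pressed to its stop (46 mm), and the model, dropper and jar look unmoved; the hand-in returned no verdict.

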